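Clamp a glued drawer divider in the ratchet press

TASK

Take the plywood drawer divider that leans in the sloping rest and lower it upright onto its long edge in the open jaws of the gluing press, centred between the jaws' ends, and let go of it. Then swing the press's ratchet wrench back and forth (it drives when pulled over towards the robot and slips freely on the way back) until the jaws clamp the divider firmly. Let go of the wrench, and leave the other things on the table where they are.

Things in the scene. Friction and masses are not known exactly. Their poses are not given: they have to be found in the camera images.
- divider: loose plywood board 110 mm long, 90 high, 10 thick, about 70 g. Origin: middle of its lower long face; own x across the thickness, y along the length, z up the board. At the start it leans 35 degrees from vertical in the rest, its upper edge towards the robot. Pinch it across its thickness at the middle of the upper edge, the fingers tilted along the board.
- rest: fixed wooden sloping rest, base 115 x 130 mm, 12 high. Origin: underside, below the board's lower edge; x away from the robot, y along the board. Two ribs 12 mm wide, at y = +42 and -42, carry the board's under face up to 66 mm from its lower edge; the 72 mm between them are open for a finger. A 7 mm lip stands before the lower edge, which is 22 mm above the table.
- press: fixed gluing press, base plate 150 (x) x 165 (y) mm, 14 high. Origin: underside, below the slot's middle. Own x runs along the slot, away from the robot at yaw 0; y is the screw axis, pointing from the slot to the wrench. Two cork-faced jaws, 90 mm long in x, tops 60 mm above the table, form a slot open at its top and ends.
- slot (a point): middle of the slot's floor (top of the base plate, 14 mm above the table) with the screw at 0; axes as the press. The fixed jaw's face is at y = -8.5 mm, the moving one's at +8.5 mm less 4 mm per rad of screw angle. The divider is to stand here with its length along x.
- jaw_pad: the moving jaw's sprung cork face, 90 x 46 mm; the screw drives it towards -y of the press, 4 mm per rad. Meeting the divider it presses with 4 N at once, then 4 N more per mm. Its origin is not on the pad: use the slot.
- screw (a joint): angle of the clamp screw, rad: 0 to 0.4 at the start, grows as the jaws close. The jaw meets the 10 mm divider at about 1.75, clamps it firmly from about 2.1, and the screw ends at a hard stop at 2.6. Friction of 0.5 N m holds it where it is left.
- wrench (a joint): angle of the wrench handle from upright, rad: 0 straight up, growing as it leans towards the robot (-x of the press), stops at 0 and 0.85. Turned to larger angles it drives the screw by as much, after up to 0.2 rad of play; turned back it slips freely and the screw stays (creeps back 0.1 at most). It stays where left (friction 0.22 N m); driving takes about 0.8 N m.
- wrench_pivot (a point): point on the screw axis in the wrench's middle plane, 107 mm along y from the slot, 45 mm above the table; axes as the press. The wrench is pinned here: steel head 72 mm across, 22 thick, and a straight handle whose grip, 14 mm thick along y and 22 wide, runs from 91 to 153 mm from this point. Pinch it across the 14 mm, about 125 mm from the pivot.
- ashtray: heavy glass ashtray, 120 mm across, 38 high; origin: centre of its underside
- glasses_case: tortoiseshell glasses case, 155 x 60 x 36 mm; origin: centre of its underside
- clippers: steel nail clippers, 58 mm long, 13 high, lying flat; origin: centre of the underside
- teacup: white teacup, 72 mm across, 55 high; origin: centre of its underside
- chip_stack: stack of six bone chips, 62 x 20 mm, 27 high; origin: centre of its underside
- tile_row: row of four standing mahjong tiles, 22 x 108 mm, 38 high; origin: centre of its underside
- glue_jar: closed glue jar, 56 mm across, 75 high; origin: centre of its underside

How it is judged:
On the way, in this order (a step that is already met when the one before it is completed fails the run):
1. the divider stands in the slot, let go, with the jaws still open (x of divider in the frame of slot between -0.025 and 0.025 m and y of divider in the frame of slot between -0.012 and 0.012 m and z of divider in the frame of slot between -0.003 and 0.005 m and contact force between the fingers and divider below 0.05 N and angle between the x axis of divider and the y axis of press, either way round below 0.25 rad and value of joint screw below 1 rad), for 0.2 s.
2. the jaws clamp the divider (contact force between jaw_pad and divider above 5 N and value of joint screw above 2 rad), for 0.2 s.
At the end, for the whole second after the job is handed in: The divider stands upright (within 0.08 rad) on the slot's floor (lower edge at most 5 mm above it), within 25 mm of the slot's middle along it, square to the jaws within 0.08 rad, clamped by the moving jaw with more than 5 N, the screw past 2.0 rad and everything at rest (all of step 2 and x of divider in the frame of slot between -0.025 and 0.025 m and y of divider in the frame of slot between -0.012 and 0.012 m and z of divider in the frame of slot between -0.003 and 0.005 m and angle between the x axis of divider and the y axis of press, either way round below 0.08 rad and angle between divider's own z axis and vertical below 0.08 rad and linear speed of divider below 0.02 m/s); the robot touches nothing.
It fails at once if the divider is let go more than 25 mm above the slot's floor while over the press (contact force between the fingers and divider below 0.05 N and z of divider in the frame of slot above 0.025 m and horizontal distance between divider and slot below 0.05 m).
It fails at once if a bystander is pushed more than 25 mm (distance of any of ashtray, glasses_case, clippers, teacup, chip_stack, tile_row, glue_jar from where it was at the start of the episode above 0.025 m).
It also fails if it takes over 61 s, if anything falls off the work surface, if the arm or the gripper's body presses on something with over 40 N, if the wrist force passes 120 N, or if a joint passes its speed limit or range.

ROBOT

A 6-joint arm with a two-finger parallel gripper is mounted at the origin on the work surface. World frame = base frame: x ahead of the robot, y to its left, z up, the work surface at z = 0. Lengths are in m, angles in rad, forces in N, time in s.
With the tool pointing down it reaches from about 0.275 to 0.875 m from the base axis. Payload 12.5 kg.
Tool frame: the origin (TCP) lies at the very end of the fingers, on their centre line; the grasp point (between the pads) lies 19 mm behind it; z points along the fingers, y is the line along which they close (so a half turn about z gives the same grasp; the last joint's range is limited). The gripper opens to 85 mm and grips with 20 to 120 N. Pads are 22 mm wide; open, the fingers measure 114 mm over their backs; the gripper's body (76 mm by 85 mm) begins 54 mm behind the grasp point. The pads swing forward as they close: fully open they stand 13 mm farther back than shut.
Start: joints at [1.257, 0.351, 1.652, -0, 1.139, -0.085], TCP at [0.125, 0.536, 0.231] pointing down, gripper open.
Joint ranges: [-2.75, 2.75], [-0.79, 2.1], [0.01, 2.65], [-1.57, 4.71], [0.07, 3.14], [-2.87, 2.87]. Speed limits (rad/s): [2.22, 2.22, 2.79, 3.14, 3.14, 3.14].

INTERFACE

Orientations are given as a 3x3 rotation matrix whose columns are the frame's x, y, z axes.
In Python, from bench import manip gives the robot as it stands. Calls block until the motion is done:
- manip.move_ptp(position, orientation): joint-space move of the TCP to a pose.
- manip.move_l(position, attitude=None, max_speed=0.15): straight line of the TCP; attitude=None keeps the orientation; max_speed is the mean speed in m/s.
- manip.move_j(angles): joint-space move.
- manip.set_gripper(opening, effort=None): opening from 0.0 (shut) to 1.0 (fully open); effort is the grip in N (None keeps the last); returns when the fingers have stopped.
- manip.dwell(seconds).
- manip.inverse_kinematics(position, orientation): joint angles nearest the present ones, or None.
- manip.grab_frame(name): name is "scene" or "top" or "wrist"; returns (picture, depth): 480x640x3 uint8, red, green, blue; 480x640 float32, m along the optical axis (not along the pixel's ray), 0 where there is no reading.
- manip.get_calibration(name): a dict with "camera_matrix" (3x3 intrinsics, pixels), "R" (3x3) and "t" (3): a world point X has camera coordinates R X + t. Camera axes: x right, y down, z forward; pixel columns grow to the right and rows downward; lengths in m; the calibration is good to about 2 mm. A picture is of the moment at which its call begins: read the wrist's pose just before it. get_calibration takes no time and is no camera call; for the wrist camera it gives the pose at the moment of the call.
A pose or a line that the arm cannot do raises manip.Unreachable and nothing moves.
- manip.sign_off(): hands the job in; it is judged then, once.
Trained networks look in the newest picture that a camera, given by its name, has taken for a name from the list of things; names that differ only in an ending like _2 or _b are one class to them, and where a whole thing is asked for, a point or a joint stands for the part that bears it (a point fixed in the world has none). Each returns a list of dicts, best first, with "confidence" (0 to 1); they miss things now and then, are a little off and sometimes report something else, mostly with a low value. They report only what shows in the picture. A call takes as long as a camera call.
- manip.look_for(camera, name): "at" ([x, y, z] in m, in world coordinates, good to about 4 mm: the middle of the surface that is visible of it).
Readings, each from a call of its own:
- manip.current_time(): time.
- manip.current_qpos(): joint angles.
- manip.current_joint_vel(): joint speeds.
- manip.current_joint_torque(): joint torques, N m.
- manip.current_ee_pos(): TCP position.
- manip.current_tcp_rot(): TCP orientation.
- manip.current_force(): force on the tool from outside, world axes, zero at the start.
- manip.current_ft_torque(): the same for the moment, N m.
- manip.current_grip_width(): opening from 0.0 (shut) to 1.0 (fully open).
- manip.current_grip_force(): force on a finger pad.
Only numpy, scipy, OpenCV 4.12 (cv2) and the standard library are available. Lean on these libraries where they do the work, as an engineer would, in place of code of your own. Each camera call takes 0.05 s, during which the arm holds its last target. There are 200 camera calls.

## Working session

There is one attempt and no reset: what is moved stays moved. The work goes in short steps, each a Python script; the robot and the scene stay as the last script left them, time stands still between calls to the robot, and variables do not carry over. Pictures are saved under pics/ and viewed, at most 10 in all, crops included, and the job is handed in when it is done.

```bash
ls; mkdir -p pics
cat > h.py <<'E'
import numpy as np, cv2
from bench import manip
def save(n,rgb): cv2.imwrite('pics/'+n,cv2.cvtColor(rgb,cv2.COLOR_RGB2BGR))
def cloud(cam,d):
    c=manip.get_calibration(cam);K=np.array(c['camera_matrix']);R=np.array(c['R']);t=np.array(c['t'])
    v,u=np.mgrid[:480,:640]
    P=np.stack([(u-K[0,2])/K[0,0]*d,(v-K[1,2])/K[1,1]*d,d],-1)
    return (P-t)@R
E
python3 - <<'E'
from h import *
for c in ['top','scene']:
    p,d=manip.grab_frame(c); save(c+'.png',p); np.save(c+'.npy',d); np.save(c+'_rgb.npy',p); np.save(c+'_cl.npy',cloud(c,d))
    for n in ['divider','rest','press','jaw_pad','screw','wrench','wrench_pivot','glue_jar','ashtray','glasses_case','clippers','teacup','chip_stack','tile_row']:
        try:
            r=manip.look_for(c,n); print(c,n,[(np.round(x['at'],3).tolist(),round(x['confidence'],2)) for x in r[:2]])
        except Exception as e: print(n,e)
print(manip.current_time())
E
```

```text
bench.py
pics
top divider [([0.568, 0.217, 0.07], 0.74), ([0.594, 0.206, 0.013], 0.62)]
top rest [([0.597, 0.2, 0.013], 0.89), ([0.57, 0.215, 0.067], 0.59)]
top press [([0.626, -0.21, 0.026], 0.58)]
top jaw_pad [([0.632, -0.215, 0.059], 0.59)]
top screw [([0.626, -0.211, 0.023], 0.63), ([0.596, 0.204, 0.013], 0.55)]
top wrench [([0.61, -0.124, 0.077], 0.75)]
top wrench_pivot [([0.622, -0.209, 0.024], 0.83)]
top glue_jar [([0.775, -0.124, 0.074], 0.72), ([0.594, 0.201, 0.012], 0.52)]
top ashtray [([0.796, 0.031, 0.027], 0.74)]
top glasses_case [([0.758, 0.178, 0.034], 0.93), ([0.624, -0.21, 0.028], 0.37)]
top clippers [([0.536, -0.006, 0.012], 0.47)]
top teacup [([0.443, -0.341, 0.024], 0.74)]
top chip_stack [([0.634, 0.011, 0.025], 0.8), ([0.774, -0.127, 0.077], 0.59)]
top tile_row [([0.38, 0.021, 0.037], 0.9)]
scene divider [([0.573, 0.227, 0.071], 0.89)]
scene rest [([0.616, 0.239, 0.013], 0.72)]
scene press [([0.649, -0.182, 0.052], 0.59)]
scene jaw_pad [([0.645, -0.214, 0.06], 0.94)]
scene screw [([0.649, -0.182, 0.051], 0.61)]
scene wrench [([0.612, -0.119, 0.08], 0.72)]
scene wrench_pivot [([0.649, -0.187, 0.048], 0.68)]
scene glue_jar [([0.787, -0.11, 0.056], 0.62)]
scene ashtray [([0.788, 0.021, 0.028], 0.62), ([0.538, -0.001, 0.007], 0.43)]
scene glasses_case [([0.769, 0.19, 0.036], 0.95), ([0.65, -0.217, 0.06], 0.38)]
scene clippers [([0.539, 0.001, 0.008], 0.63)]
scene teacup [([0.447, -0.338, 0.04], 0.68)]
scene chip_stack [([0.638, 0.017, 0.025], 0.76), ([0.768, 0.195, 0.036], 0.35)]
scene tile_row [([0.384, 0.026, 0.029], 0.89)]
1.5
```

View pics/top.png

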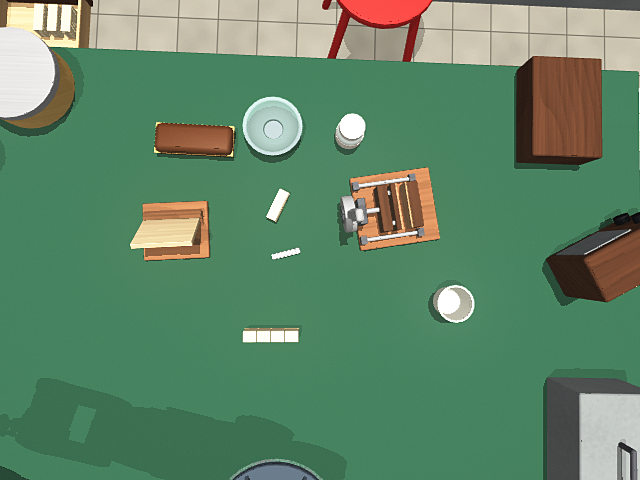

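View pics/scene.png

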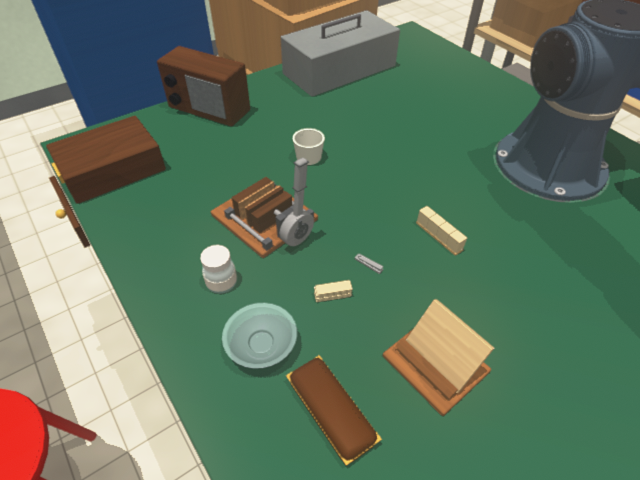

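The top picture shows the leaning board at about (168,233) and the press at (395,208), yawed roughly +7°. The wrench head is at (350,213), its handle near upright. Next I fit the poses from depth.

```bash
cat > fit.py <<'E'
from h import *
def rect(Q):
    (c,s,a)=cv2.minAreaRect(Q.astype(np.float32)); return np.round(c,4),np.round(s,4),round(a,2)
for c in ['top','scene']:
    P=np.load(c+'_cl.npy').reshape(-1,3)
    m=(abs(P[:,0]-.63)<.14)&(abs(P[:,1]+.21)<.13)
    Q=P[m]
    b=Q[(Q[:,2]>.008)&(Q[:,2]<.018)]; print(c,'press base',len(b),rect(b[:,:2]),np.median(b[:,2]))
    j=Q[(Q[:,2]>.054)&(Q[:,2]<.066)]; print('jaw tops',len(j),np.median(j[:,2]))
    a=np.radians(7.5); C=np.array([.626,-.21]); R=np.array([[np.cos(a),-np.sin(a)],[np.sin(a),np.cos(a)]])
    l=(j[:,:2]-C)@R; print(np.histogram(l[:,1],np.arange(-.08,.08,.004)))
    w=Q[Q[:,2]>.085]; print('handle',len(w)); 
    for z in np.arange(.085,.21,.015):
        k=w[abs(w[:,2]-z)<.0075]
        if len(k)>3: print(round(z,3),len(k),k.mean(0).round(4),np.ptp(k,axis=0).round(3))
    m=(abs(P[:,0]-.58)<.1)&(abs(P[:,1]-.21)<.1)
    Q=P[m]; b=Q[(Q[:,2]>.006)&(Q[:,2]<.018)]; print('rest base',len(b),rect(b[:,:2]),np.median(b[:,2]))
    D=Q[Q[:,2]>.035]
    for i in range(4):
        o=np.median(D,0) if i==0 else D.mean(0); n=np.linalg.svd(D-o,full_matrices=False)[2][2]; n*=np.sign(n[2]); e=(D-o)@n
        D=D[abs(e)<.006]
    print('div n',n.round(3),'tilt(90-)',np.degrees(np.arcsin(n[2])).round(1),'yaw',np.degrees(np.arctan2(n[1],n[0])).round(2),'std',e.std().round(4),len(D))
    yb=np.cross([0,0,1],n);yb/=np.linalg.norm(yb);zb=np.cross(n,yb)
    # collect plane points incl. lower
    A=Q[(abs((Q-o)@n)<.004)&(Q[:,2]>.022)]
    s=(A-o)@yb;t=(A-o)@zb
    print('axes',yb.round(3),zb.round(3))
    qs=np.percentile(s,[0,1,99,100]);qt=np.percentile(t,[0,1,99,100]);print('s',qs.round(4),'t',qt.round(4))
    print('top-edge mid',(o+yb*(qs[1]+qs[2])/2+zb*(qt[2] if zb[2]>0 else qt[1])).round(4))
E
python3 fit.py
```

```text
top press base 2954 (array([ 0.6711, -0.2107]), array([0.2271, 0.1774]), 10.46) 0.0135046050523479
jaw tops 1545 0.05917923398367252
(array([  0,   0,   0,   0,   0,   5,  69,  95,  97,  96,  92,  99,  57,
         0,   0,   1,  55,  99, 101,  68,   7,  77,  90, 101,  93,  94,
        19,   0,   0,   0,   0,   0,   0,   2,   3,   3,   7,  10,   8]), array([-8.0000000e-02, -7.6000000e-02, -7.2000000e-02, -6.8000000e-02,
       -6.4000000e-02, -6.0000000e-02, -5.6000000e-02, -5.2000000e-02,
       -4.8000000e-02, -4.4000000e-02, -4.0000000e-02, -3.6000000e-02,
       -3.2000000e-02, -2.8000000e-02, -2.4000000e-02, -2.0000000e-02,
       -1.6000000e-02, -1.2000000e-02, -8.0000000e-03, -4.0000000e-03,
        6.9388939e-17,  4.0000000e-03,  8.0000000e-03,  1.2000000e-02,
        1.6000000e-02,  2.0000000e-02,  2.4000000e-02,  2.8000000e-02,
        3.2000000e-02,  3.6000000e-02,  4.0000000e-02,  4.4000000e-02,
        4.8000000e-02,  5.2000000e-02,  5.6000000e-02,  6.0000000e-02,
        6.4000000e-02,  6.8000000e-02,  7.2000000e-02,  7.6000000e-02]))
handle 204
0.1 9 [ 0.6118 -0.1212  0
[... 1818 characters left out ...]
]
0.1 62 [ 0.6161 -0.1243  0.1001] [0.017 0.011 0.014]
0.115 60 [ 0.6141 -0.1246  0.1154] [0.017 0.01  0.014]
0.13 63 [ 0.6123 -0.1249  0.1294] [0.022 0.011 0.015]
0.145 86 [ 0.6115 -0.1244  0.1453] [0.024 0.016 0.015]
0.16 83 [ 0.6098 -0.1242  0.16  ] [0.025 0.01  0.014]
0.175 95 [ 0.6087 -0.1248  0.1752] [0.023 0.014 0.015]
0.19 134 [ 0.6058 -0.1269  0.1914] [0.023 0.017 0.015]
rest base 1854 (array([0.5801, 0.2163]), array([0.1156, 0.1298]), 4.31) 0.011000067720609668
div n [0.811 0.064 0.581] tilt(90-) 35.5 yaw 4.49 std 0.0013 3660
axes [-0.078  0.997  0.   ] [-0.58  -0.045  0.814]
s [-0.0615 -0.0563  0.0517  0.0525] t [-0.0552 -0.0474  0.0364  0.0374]
top-edge mid [0.5506 0.217  0.0976]
```

```bash
cat >> h.py <<'E'
def rz(a): return np.array([[np.cos(a),-np.sin(a),0],[np.sin(a),np.cos(a),0],[0,0,1.]])
def pressfit(P):
    """slot x,y,yaw from jaw tops (z about 59 mm): sharpest y-histogram, then edges"""
    j=P[(abs(P[:,0]-.63)<.09)&(abs(P[:,1]+.23)<.075)&(P[:,2]>.054)&(P[:,2]<.066)]
    best=None
    for a in np.radians(np.arange(0,16,.1)):
        R=rz(a)[:2,:2]; l=j[:,:2]@R
        h=np.histogram(l[:,1],np.arange(-.5,.0,.001))[0]
        s=(h.astype(float)**2).sum()
        if best is None or s>best[0]: best=(s,a,l)
    _,a,l=best; 
    y=np.sort(l[:,1]); y=y[3:-3]; g=np.diff(y); i=g.argmax()
    fx=l[l[:,1]<=y[i]]; x=np.percentile(fx[:,0],[1,99]); 
    sl=np.array([x.mean(),y[i]+.0085])
    return sl@rz(a)[:2,:2].T,np.degrees(a),g[i],x[1]-x[0]
def divrot(yaw,tilt,s=1):
    n=rz(yaw)@[np.cos(tilt),0,np.sin(tilt)]; zb=rz(yaw)@[-np.sin(tilt),0,np.cos(tilt)]
    y=s*n; return np.column_stack([np.cross(y,-zb),y,-zb]),n,zb
E
python3 - <<'E'
from h import *
for c in ['top','scene']: print(c,pressfit(np.load(c+'_cl.npy').reshape(-1,3)))
q0=manip.current_qpos(); print(q0)
for s in (1,-1):
    R,n,zb=divrot(np.radians(4.4),np.radians(35),s)
    C=np.array([.5447,.2168,.0956])
    for d in (.08,-.029): print(s,d,np.round(manip.inverse_kinematics(C+zb*d,R),2))
for s in (1,-1):
    y=s*rz(np.radians(7.5))@[0,1,0]; R=np.column_stack([np.cross(y,[0,0,-1]),y,[0,0,-1]])
    for z in (.19,.075): print('place',s,np.round(manip.inverse_kinematics([.63,-.23,z],R),2))
    print('wr',s,np.round(manip.inverse_kinematics([.60,-.12,.155],R),2))
E
```

```text
top (array([ 0.63902177, -0.22227638]), np.float64(0.8), np.float64(0.002091596377060828), np.float64(0.0874590566417166))
scene (array([ 0.63810117, -0.22987716]), np.float64(9.4), np.float64(0.012138873785097537), np.float64(0.08903801531391897))
[ 1.25739848e+00  3.50683070e-01  1.65181822e+00  1.78384732e-05
  1.13912869e+00 -8.45761174e-02]
1 0.08 [ 0.41  0.27  2.12 -0.88  0.25  1.14]
1 -0.029 [0.37 0.54 2.02 4.65 0.16 1.87]
-1 0.08 [ 0.41  0.27  2.12 -0.88  0.25 -2.  ]
-1 -0.029 [ 0.37  0.54  2.02  4.65  0.16 -1.27]
place 1 [-0.42  0.61  1.35 -0.    1.18 -2.12]
place 1 [-0.42  0.74  1.42 -0.    0.98 -2.12]
wr 1 [-0.27  0.54  1.55 -0.    1.04 -1.98]
place -1 [-0.42  0.61  1.35 -0.    1.18  1.02]
place -1 [-0.42  0.74  1.42 -0.    0.98  1.02]
wr -1 [-0.27  0.54  1.55 -0.    1.04  1.17]
```

Run:
```python
from h import *
from scipy.spatial.transform import Rotation as Ro
C=np.array([.5447,.2168,.0956])
for tilt in (35,33,31):
  for g in (-10,-5,0,10,20):
    R,n,zb=divrot(np.radians(4.4),np.radians(tilt),-1)
    R=Ro.from_rotvec(np.radians(g)*n).as_matrix()@R
    for d in (.05,-.024):
        q=manip.inverse_kinematics(C-R[:,2]*d,R); print(tilt,g,d,None if q is None else np.round(q[3:],2),end=' | ')
    print()
```

```text
35 -10 0.05 [-1.12  0.46 -1.68] | 35 -10 -0.024 [-1.36  0.39 -1.48] | 
35 -5 0.05 [-1.11  0.33 -1.73] | 35 -5 -0.024 [-1.44  0.28 -1.43] | 
35 0 0.05 [-1.05  0.21 -1.84] | 35 0 -0.024 [ 4.69  0.16 -1.31] | 
35 10 0.05 [1.07 0.07 2.23] | 35 10 -0.024 [2.41 0.09 0.89] | 
35 20 0.05 [1.56 0.32 1.63] | 35 20 -0.024 [1.9  0.3  1.31] | 
33 -10 0.05 [-1.    0.47 -1.81] | 33 -10 -0.024 [-1.22  0.39 -1.61] | 
33 -5 0.05 [-0.95  0.35 -1.9 ] | 33 -5 -0.024 [-1.24  0.28 -1.63] | 
33 0 0.05 [-0.81  0.23 -2.08] | 33 0 -0.024 [-1.26  0.16 -1.64] | 
33 10 0.05 [0.66 0.12 2.64] | 33 10 -0.024 None | 
33 20 0.05 [1.39 0.33 1.81] | 33 20 -0.024 [1.73 0.3  1.49] | 
31 -10 0.05 [-0.9   0.49 -1.92] | 31 -10 -0.024 [-1.09  0.4  -1.75] | 
31 -5 0.05 [-0.81  0.37 -2.05] | 31 -5 -0.024 [-1.06  0.29 -1.81] | 
31 0 0.05 [-0.63  0.27 -2.27] | 31 0 -0.024 [-0.96  0.18 -1.95] | 
31 10 0.05 [0.49 0.17 2.81] | 31 10 -0.024 [1.06 0.08 2.25] | 
31 20 0.05 [1.23 0.34 1.98] | 31 20 -0.024 [1.55 0.3  1.68] |
```

```bash
cat >> h.py <<'E'
from scipy.spatial.transform import Rotation as Ro
G=np.radians(-8)
def toolR(B):   # board axes -> tool orientation
    n=B[:,0]; T=np.column_stack([np.cross(-n,-B[:,2]),-n,-B[:,2]]); return Ro.from_rotvec(G*n).as_matrix()@T
def board(yaw,tilt):
    return rz(yaw)@np.array([[np.cos(tilt),0,-np.sin(tilt)],[0,1,0],[np.sin(tilt),0,np.cos(tilt)]])
def pressfit(P):
    C=np.array([.63,-.23]); 
    j=P[(abs(P[:,0]-.64)<.09)&(abs(P[:,1]+.23)<.075)&(P[:,2]>.054)&(P[:,2]<.066)][:,:2]
    a=np.radians(7.5)
    for it in range(4):
        R=rz(a)[:2,:2]; l=(j-C)@R; A=[];B=[];X=[]
        for x in np.arange(-.04,.05,.003):
            y=np.sort(l[abs(l[:,0]-x)<.0015][:,1]); y=y[abs(y)<.03]
            if len(y)<6: continue
            g=np.diff(y); i=g.argmax()
            if .01<g[i]<.02: X.append(x);A.append(y[i]);B.append(y[i+1])
        if len(X)<6: return None
        s=(np.polyfit(X,A,1)[0]+np.polyfit(X,B,1)[0])/2; a+=np.arctan(s)
    fx=l[(l[:,1]<np.median(A))]; x=np.percentile(fx[:,0],[1,99])
    yA,yB=np.median(A),np.median(B)
    return (C+np.array([x.mean(),yA+.0085])@R.T).round(4),np.degrees(a).round(2),'gap',round(yB-yA,4),'mid',(C+np.array([x.mean(),(yA+yB)/2])@R.T).round(4),x[1]-x[0],len(X)
def divfit(P):
    Q=P[(abs(P[:,0]-.57)<.08)&(abs(P[:,1]-.217)<.08)&(P[:,2]>.035)&(P[:,2]<.12)]
    D=Q
    for i in range(5):
        o=np.median(D,0) if i==0 else D.mean(0); n=np.linalg.svd(D-o,full_matrices=False)[2][2]; n*=np.sign(n[2]); e=(D-o)@n
        D=D[abs(e)<(.008 if i<2 else .004)]
    yb=np.cross([0,0,1],n);yb/=np.linalg.norm(yb);zb=np.cross(n,yb)
    s=(D-o)@yb;t=(D-o)@zb; qs=np.percentile(s,[.5,99.5])
    top=o+yb*qs.mean()+zb*np.percentile(t,99.5)
    return 'yaw',np.degrees(np.arctan2(n[1],n[0])).round(2),'tilt',np.degrees(np.arcsin(n[2])).round(2),'topface',top.round(4),'len',np.ptp(qs).round(4),'centre',(top-.005*n).round(4),e.std().round(4)
E
python3 - <<'E'
from h import *
for c in ['top','scene']: 
    P=np.load(c+'_cl.npy').reshape(-1,3); print(c,pressfit(P)); print(divfit(P))
B=board(np.radians(4.4),np.radians(35)); R=toolR(B); C=np.array([.5447,.2168,.0956])
manip.move_ptp(C-R[:,2]*.11,R); print(manip.current_qpos().round(2),manip.current_time())
cl=manip.get_calibration('wrist')
p,d=manip.grab_frame('wrist'); save('w1.png',p); P=cloud('wrist',d).reshape(-1,3)
P=P[d.ravel()>0]; np.save('w1.npy',P); print(divfit(P))
E
```

```text
top (array([ 0.6357, -0.2312]), np.float64(9.99), 'gap', np.float64(0.0174), 'mid', array([ 0.6357, -0.231 ]), np.float64(0.0879236210448382), 29)
('yaw', np.float64(4.38), 'tilt', np.float64(35.9), 'topface', array([0.5467, 0.2174, 0.1   ]), 'len', np.float64(0.1091), 'centre', array([0.5427, 0.2171, 0.0971]), np.float64(0.0011))
scene (array([ 0.6383, -0.2316]), np.float64(9.75), 'gap', np.float64(0.0164), 'mid', array([ 0.6384, -0.2319]), np.float64(0.08921819402135278), 28)
('yaw', np.float64(4.42), 'tilt', np.float64(35.25), 'topface', array([0.5507, 0.217 , 0.098 ]), 'len', np.float64(0.109), 'centre', array([0.5466, 0.2167, 0.0951]), np.float64(0.0012))
[ 0.54  0.25  2.08 -0.93  0.49 -1.86] 3.2
('yaw', np.float64(4.13), 'tilt', np.float64(13.1), 'topface', array([0.5456, 0.2167, 0.0983]), 'len', np.float64(0.1083), 'centre', array([0.5407, 0.2163, 0.0972]), np.float64(0.0023))
```

View pics/w1.png

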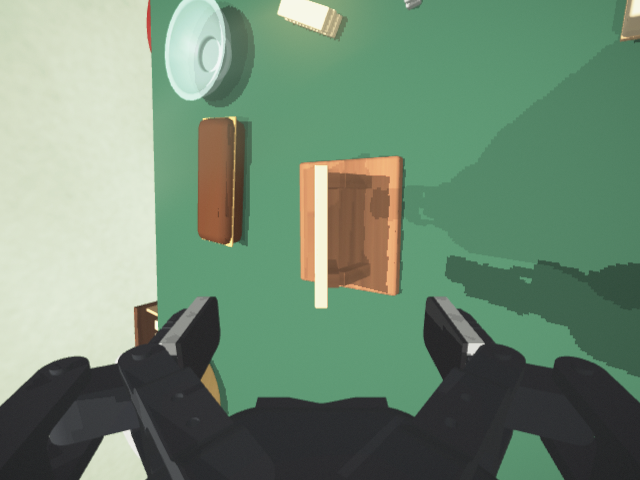

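The wrist view shows the board edge-on at columns 314–327, rows 165–308, midway between the fingers (midline about 322). I'm going in to grasp.

Run:
```python
from h import *
P=np.load('w1.npy'); 
B=board(np.radians(4.4),np.radians(35)); R=toolR(B); C=np.array([.5447,.2168,.0956])
L=(P-C)@B; m=(abs(L[:,0])<.02)&(abs(L[:,1])<.04)&(abs(L[:,2])<.012)
print('edge centre in board frame',np.median(L[m],0).round(4),np.percentile(L[m][:,0],[2,98]).round(4))
print(manip.current_force().round(2))
manip.set_gripper(0.6)
manip.move_l(C+R[:,2]*.027,R,max_speed=.12)
print(manip.current_qpos().round(2),manip.current_force().round(2))
manip.set_gripper(0,40); print('w',manip.current_grip_width(),manip.current_grip_force(),manip.current_force().round(2))
manip.move_l(manip.current_ee_pos()+B[:,2]*.05+np.array([0,0,.03]),R,max_speed=.12)
print('w',manip.current_grip_width(),manip.current_grip_force(),manip.current_force().round(2),manip.current_time())
Bp=lambda s: np.column_stack([s*(rz(np.radians(9.8))@[0,1,0]),-s*(rz(np.radians(9.8))@[1,0,0]),[0,0,1]])
for s in (1,-1):
    Rp=toolR(Bp(s))
    for z in (.36,.1):
        q=manip.inverse_kinematics([.637,-.2314,z],Rp); print(s,z,None if q is None else q.round(2))
q=manip.inverse_kinematics([.45,.1,.33],toolR(board(0,0))); print(q)
```

```text
edge centre in board frame [ 0.0013 -0.0008 -0.0006] [-0.0032  0.006 ]
[0.46 0.34 0.02]
[ 0.43  0.55  1.99 -1.39  0.34 -1.45] [-0.18  0.25 -0.45]
w 0.11037062541428666 40.03539562225342 [-2.78 -0.65  5.71]
w 0.10727672812123089 39.193217754364014 [0.19 0.26 0.8 ] 6.2167
1 0.36 [-0.45  0.45  1.2   0.08  1.38  0.94]
1 0.1 [-0.45  0.67  1.49  0.11  0.87  0.89]
-1 0.36 [-0.39  0.59  0.98 -0.07  1.69 -2.13]
-1 0.1 [-0.39  0.78  1.29 -0.08  1.2  -2.1 ]
None
```

```bash
cat >> h.py <<'E'
YP=np.radians(9.8); SLOT=np.array([.637,-.2316,.014])
BP=np.column_stack([-(rz(YP)@[0,1,0]),rz(YP)@[1,0,0],[0,0,1]]); RP=toolR(BP)
E
python3 - <<'E'
from h import *
p=manip.current_ee_pos(); manip.move_l(p+[0,0,.13],max_speed=.25)
T=SLOT+[0,0,.09]+RP[:,2]*.027
manip.move_ptp(T+[0,0,.22],RP); manip.move_l(T+[0,0,.10],max_speed=.15)
print(manip.current_time(),manip.current_grip_width(),manip.current_force().round(2),manip.current_ee_pos()-T)
for c in ['scene','top','wrist']:
    pic,d=manip.grab_frame(c); save(c+'2.png',pic); P=cloud(c,d).reshape(-1,3)[d.ravel()>0]; np.save(c+'2.npy',P)
    if c!='wrist': print(c,pressfit(P))
    L=(P-SLOT)@rz(YP); L[:,2]-=.10
    m=(abs(L[:,0])<.07)&(abs(L[:,1])<.03)&(L[:,2]>-.01)&(L[:,2]<.055); Q=L[m]
    if len(Q)<50: print(c,len(Q)); continue
    for i in range(4):
        o=Q.mean(0); n=np.linalg.svd(Q-o,full_matrices=False)[2][2]; n*=np.sign(n[1]); Q=Q[abs((Q-o)@n)<.004]
    print(c,len(Q),'face at',o.round(4),'n',n.round(3),np.percentile(Q,[1,99],axis=0).round(4).tolist())
E
```

```text
9.5417 0.10919180572486852 [ 0.94 -0.61 -0.19] [ 5.18141073e-04 -7.78366079e-05  1.01180345e-01]
scene (array([ 0.6384, -0.2319]), np.float64(9.95), 'gap', np.float64(0.0168), 'mid', array([ 0.6385, -0.232 ]), np.float64(0.08895523721810696), 28)
scene 1194 face at [0.0051 0.0037 0.0283] n [ 0.003  1.    -0.004] [[-0.0516, 0.001, 0.0007], [0.057, 0.0059, 0.0547]]
top None
top 0
wrist 0
```

View pics/scene2.png

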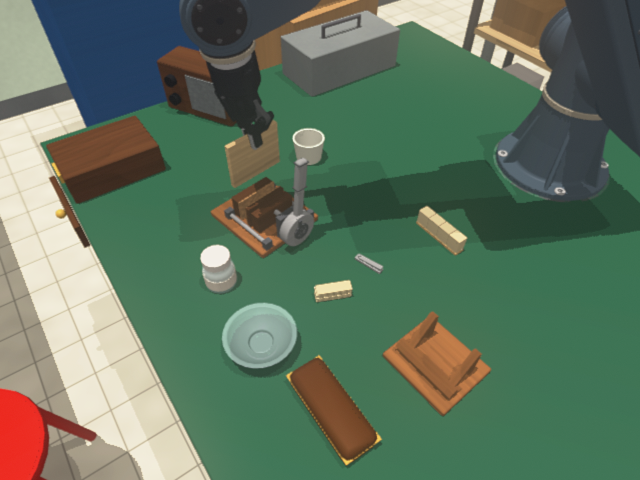

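View pics/wrist2.png

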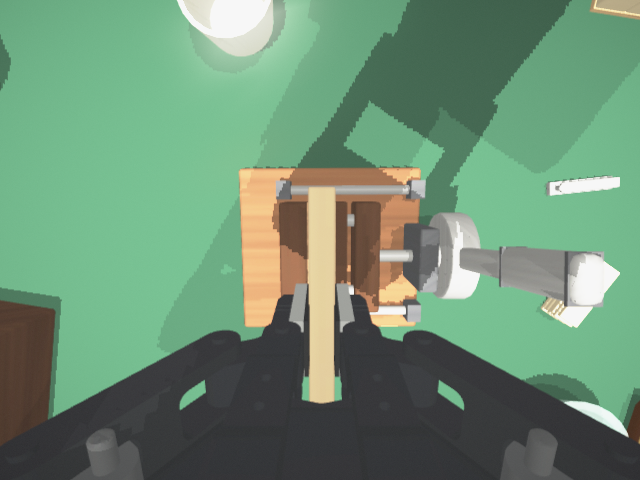

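The scene picture shows the board hanging upright over the press, about (252,155). The wrist view shows it parallel to the slot, and the scene depth puts it about 0.7 mm off centre, so I lower it with that correction.

Run:
```python
from h import *
T=SLOT+[0,0,.09]+RP[:,2]*.027+rz(YP)@[-.0014,.0007,0]
manip.move_l(T+[0,0,.05],max_speed=.1)
f0=manip.current_force()
for z in (.035,.02,.008,.003,.001,-.0005):
    manip.move_l(T+[0,0,z],max_speed=.05); f=manip.current_force()-f0; print(z,f.round(2),(manip.current_ee_pos()-T).round(4))
    if f[2]>4 or np.hypot(*f[:2])>6: break
```

```text
0.035 [-0.16 -1.34 -0.21] [-0.0001  0.0001  0.0347]
0.02 [-0.14 -1.79 -0.16] [-0.0001  0.0001  0.0196]
0.008 [-0.27 -1.24  0.79] [-0.0002  0.      0.0076]
0.003 [-0.62 -0.63 -0.19] [-0.0002  0.      0.0027]
0.001 [-0.16 -0.59 -0.8 ] [-0.0001  0.      0.0009]
-0.0005 [-2.29  0.13  8.16] [ 0.0002 -0.0002  0.0007]
```

```bash
cat >> h.py <<'E'
PIV=np.array([.6376,-.2318,.045])+rz(YP)@[0,.107,0]
def wr(a,r=.106,k=.5,a0=None,dy=0.):
    """TCP pose with the grasp point on the handle at angle a (r = TCP radius when aligned)"""
    t=k*a if a0 is None else a0
    f=lambda b: rz(YP)@[-np.sin(b),0,np.cos(b)]
    y=rz(YP)@[0,1.,0]; z=-f(t); R=np.column_stack([np.cross(y,z),y,z])
    return PIV+f(a)*(r+.019)+z*.019+y*dy, R
E
python3 - <<'E'
from h import *
manip.set_gripper(.35); print(manip.current_grip_width(),manip.current_force().round(2))
manip.dwell(.3)
p=manip.current_ee_pos(); manip.move_l(p-RP[:,2]*.06,max_speed=.12); manip.move_l(p+[0,0,.2],max_speed=.25)
for a in (.05,.4,.83):
    p,R=wr(a); print(a,p.round(3),manip.inverse_kinematics(p,R).round(2))
p,R=wr(.1,.106+.09,a0=.1); manip.set_gripper(.6); manip.move_ptp(p,R)
print(manip.current_time(),manip.current_qpos().round(2))
c=manip.get_calibration('wrist'); pic,d=manip.grab_frame('wrist'); save('w3.png',pic); P=cloud('wrist',d).reshape(-1,3)[d.ravel()>0]
def handle(P,n):
    L=(P-PIV)@rz(YP); Q=L[(abs(L[:,0])<.06)&(abs(L[:,1])<.025)&(L[:,2]>.09)&(L[:,2]<.165)]
    print(n,len(Q),'y',np.percentile(Q[:,1],[1,50,99]).round(4),'top',np.percentile(Q[:,2],99).round(3),[ (Q[abs(Q[:,2]-z)<.008][:,0].mean().round(4),z) for z in (.1,.12,.14,.15)])
handle(P,'wrist')
pic,d=manip.grab_frame('scene'); save('s3.png',pic); P=cloud('scene',d).reshape(-1,3)[d.ravel()>0]; handle(P,'scene')
L=(P-SLOT)@rz(YP); Q=L[(abs(L[:,0])<.07)&(abs(L[:,1])<.03)&(L[:,2]>.05)&(L[:,2]<.1)]
for i in range(4):
    o=Q.mean(0); n=np.linalg.svd(Q-o,full_matrices=False)[2][2]; n*=np.sign(n[1]); Q=Q[abs((Q-o)@n)<.004]
print(len(Q),o.round(4),n.round(3),np.percentile(Q,[1,99],axis=0).round(4).tolist())
E
```

```text
0.351003891127132 [-0.03 -0.24 -0.06]
0.05 [ 0.614 -0.127  0.151] [-0.28  0.56  1.53  0.01  1.02 -2.03]
0.4 [ 0.575 -0.134  0.142] [-0.35  0.46  1.76  0.14  0.76 -2.19]
0.83 [ 0.536 -0.141  0.112] [-0.45  0.41  2.    0.57  0.46 -2.67]
15.25 [-0.31  0.41  1.54  0.05  1.1  -2.07]
wrist 1320 y [-0.0079 -0.0008  0.0062] top 0.153 [(np.float64(-0.0217), 0.1), (np.float64(-0.0243), 0.12), (np.float64(-0.0263), 0.14), (np.float64(-0.0188), 0.15)]
scene 405 y [-0.0077  0.0044  0.0073] top 0.152 [(np.float64(-0.0077), 0.1), (np.float64(-0.0091), 0.12), (np.float64(-0.012), 0.14), (np.float64(-0.0139), 0.15)]
829 [0.003  0.0041 0.0722] [0.003 0.999 0.038] [[-0.0531, -0.0003, 0.0506], [0.0552, 0.0065, 0.0906]]
```

View pics/w3.png

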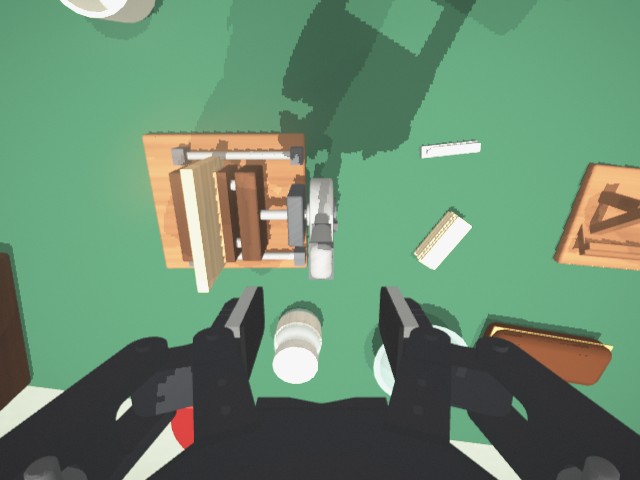

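View pics/s3.png

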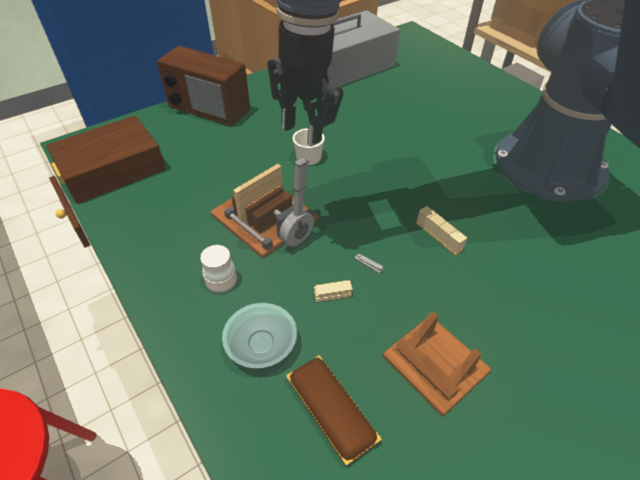

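The wrist view shows the divider standing in the slot (about (200,225)). The wrench handle, at column 321, is centred between the fingers. Next I pinch it and make the first stroke.

```bash
cat >> h.py <<'E'
PX=rz(YP)@[1.,0,0]
def swing(a,b,step=.13,speed=.12,fmax=35,verbose=True):
    N=max(1,int(np.ceil(abs(b-a)/step))); out=[]
    for x in np.linspace(a,b,N+1)[1:]:
        p,R=wr(x,dy=-.0008); manip.move_l(p,R,max_speed=speed); F=manip.current_force(); f=F@PX
        e=manip.current_ee_pos()-p
        out.append((round(x,2),round(f,1),round(float(np.linalg.norm(F)),1),round(float(np.linalg.norm(e))*1e3,1)))
        if np.linalg.norm(F)>fmax: break
    if verbose: print(out,round(manip.current_time(),2))
    return x
E
python3 - <<'E'
from h import *
p,R=wr(.1,dy=-.0008); manip.move_l(p,R,max_speed=.12); print(manip.current_force().round(2))
manip.set_gripper(0,35); print(manip.current_grip_width(),manip.current_force().round(2))
a=swing(.1,.82)
print(manip.current_grip_width(),manip.current_qpos().round(2))
E
```

```text
[ 0.04 -0.22 -0.5 ]
0.15710366365105077 [-2.65  4.57  5.58]
[(np.float64(0.22), np.float64(1.3), 7.1, 1.0), (np.float64(0.34), np.float64(-0.2), 9.0, 1.0), (np.float64(0.46), np.float64(-2.1), 10.0, 0.8), (np.float64(0.58), np.float64(-3.9), 10.4, 0.6), (np.float64(0.7), np.float64(-6.3), 12.4, 0.5), (np.float64(0.82), np.float64(-8.8), 13.3, 0.4)] 18.31
0.16122465551252113 [-0.45  0.41  1.99  0.55  0.47 -2.66]
```

```bash
cat >> h.py <<'E'
def jaws(n):
    pic,d=manip.grab_frame('scene'); save(n,pic); P=cloud('scene',d).reshape(-1,3)[d.ravel()>0]; L=(P-[.6384,-.2319,0])@rz(np.radians(9.9))
    j=L[(abs(L[:,0])<.04)&(abs(L[:,1])<.06)&(L[:,2]>.054)&(L[:,2]<.064)]
    h=np.histogram(j[:,1],np.arange(-.036,.054,.002))
    print('jaw hist',' '.join(f'{int(round(y*1e3))}:{c}' for c,y in zip(h[0],h[1])))
E
python3 - <<'E'
from h import *
P=np.load('scene2.npy'); L=(P-[.6384,-.2319,0])@rz(np.radians(9.9))
j=L[(abs(L[:,0])<.04)&(abs(L[:,1])<.06)&(L[:,2]>.054)&(L[:,2]<.064)]
h=np.histogram(j[:,1],np.arange(-.036,.054,.002)); print('before',' '.join(f'{int(round(y*1e3))}:{c}' for c,y in zip(h[0],h[1])))
print(manip.current_force().round(1)); jaws('s4.png')
swing(.82,.04,step=.2); jaws('s5.png')
swing(.04,.82,step=.2); jaws('s6.png')
E
```

```text
before -36:4 -34:11 -32:27 -30:26 -28:31 -26:24 -24:25 -22:29 -20:23 -18:29 -16:34 -14:29 -12:32 -10:57 -8:5 -6:0 -4:0 -2:0 0:0 2:0 4:1 6:9 8:30 10:34 12:25 14:28 16:32 18:71 20:19 22:0 24:1 26:14 28:31 30:30 32:26 34:29 36:33 38:32 40:30 42:30 44:46 46:29 48:0 50:0
[-9.3  2.3  9.3]
jaw hist -36:0 -34:1 -32:0 -30:0 -28:0 -26:0 -24:0 -22:0 -20:0 -18:0 -16:0 -14:0 -12:0 -10:0 -8:0 -6:0 -4:0 -2:0 0:2 2:18 4:51 6:25 8:27 10:32 12:29 14:37 16:66 18:10 20:0 22:3 24:23 26:30 28:26 30:27 32:33 34:24 36:33 38:35 40:33 42:51 44:9 46:0 48:0 50:0
[(np.float64(0.62), np.float64(-4.7), 9.4, 0.6), (np.float64(0.43), np.float64(-2.2), 8.7, 1.0), (np.float64(0.24), np.float64(-2.0), 7.0, 0.8), (np.float64(0.04), np.float64(0.0), 7.2, 0.9)] 19.77
jaw hist -36:0 -34:1 -32:0 -30:0 -28:0 -26:0 -24:0 -22:0 -20:0 -18:0 -16:0 -14:0 -12:0 -10:0 -8:0 -6:0 -4:0 -2:0 0:0 2:24 4:47 6:33 8:25 10:31 12:27 14:42 16:64 18:4 20:1 22:4 24:21 26:31 28:25 30:27 32:27 34:30 36:29 38:30 40:38 42:51 44:14 46:0 48:0 50:0
[(np.float64(0.24), np.float64(1.5), 7.6, 0.7), (np.float64(0.43), np.float64(-2.2), 9.7, 0.7), (np.float64(0.62), np.float64(-7.3), 14.2, 0.7), (np.float64(0.82), np.float64(-13.4), 18.8, 0.6)] 21.24
jaw hist -36:0 -34:1 -32:0 -30:0 -28:0 -26:0 -24:0 -22:0 -20:0 -18:0 -16:0 -14:0 -12:0 -10:0 -8:0 -6:0 -4:0 -2:3 0:28 2:45 4:27 6:31 8:28 10:27 12:59 14:41 16:2 18:1 20:9 22:26 24:32 26:29 28:29 30:21 32:35 34:28 36:34 38:39 40:41 42:4 44:0 46:0 48:0 50:0
```

View pics/s6.png

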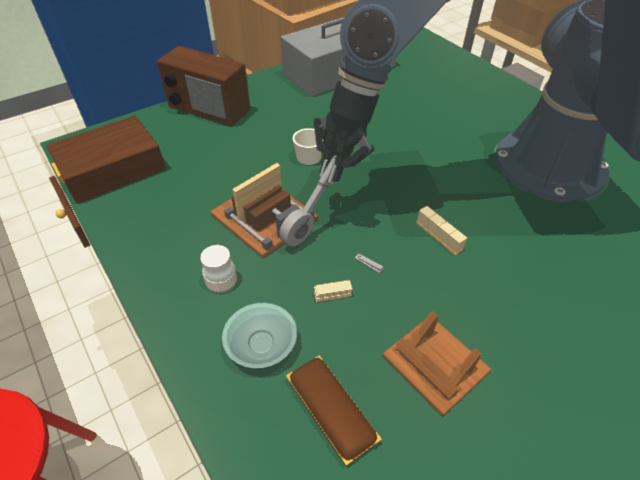

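The scene picture shows the wrench (about (320,190)) pulled over and the moving jaw advancing about 2.5 mm per stroke. Two more strokes follow, with a force guard.

Run:
```python
from h import *
for i in range(2):
    swing(.82,.04,step=.2); a=swing(.04,.82,step=.13,fmax=32); jaws(f's7{i}.png')
print(a)
```

```text
[(np.float64(0.62), np.float64(-5.7), 11.3, 0.6), (np.float64(0.43), np.float64(-3.0), 11.6, 0.8), (np.float64(0.24), np.float64(-1.2), 9.7, 0.7), (np.float64(0.04), np.float64(0.3), 8.5, 0.8)] 22.71
[(np.float64(0.17), np.float64(3.2), 9.5, 0.5), (np.float64(0.3), np.float64(1.6), 9.2, 0.5), (np.float64(0.43), np.float64(-0.9), 9.7, 0.4), (np.float64(0.56), np.float64(-0.6), 9.1, 0.4), (np.float64(0.69), np.float64(-3.3), 10.3, 0.3), (np.float64(0.82), np.float64(-7.8), 13.3, 0.3)] 24.41
jaw hist -36:0 -34:0 -32:0 -30:0 -28:0 -26:0 -24:0 -22:0 -20:0 -18:0 -16:0 -14:0 -12:0 -10:0 -8:0 -6:0 -4:2 -2:24 0:47 2:28 4:24 6:30 8:28 10:34 12:78 14:5 16:2 18:15 20:30 22:30 24:27 26:31 28:28 30:22 32:32 34:36 36:43 38:26 40:1 42:0 44:0 46:0 48:0 50:0
[(np.float64(0.62), np.float64(-4.5), 10.4, 0.5), (np.float64(0.43), np.float64(-3.4), 9.9, 0.8), (np.float64(0.24), np.float64(-1.3), 9.3, 0.7), (np.float64(0.04), np.float64(-0.2), 9.7, 0.8)] 25.88
[(np.float64(0.17), np.float64(3.3), 9.2, 0.5), (np.float64(0.3), np.float64(1.6), 9.7, 0.5), (np.float64(0.43), np.float64(1.2), 9.1, 0.5), (np.float64(0.56), np.float64(-1.1), 9.0, 0.4), (np.float64(0.69), np.float64(-2.4), 9.7, 0.3), (np.float64(0.82), np.float64(-2.8), 18.6, 2.0)] 27.57
jaw hist -36:0 -34:0 -32:0 -30:0 -28:0 -26:0 -24:0 -22:0 -20:0 -18:0 -16:0 -14:0 -12:0 -10:0 -8:0 -6:0 -4:1 -2:18 0:46 2:30 4:27 6:32 8:29 10:32 12:67 14:10 16:18 18:27 20:29 22:27 24:33 26:23 28:33 30:36 32:27 34:51 36:22 38:1 40:0 42:0 44:0 46:0 48:0 50:0
0.82
```

Run:
```python
from h import *
manip.set_gripper(.6); print(manip.current_force().round(1))
R=manip.current_tcp_rot(); p=manip.current_ee_pos(); manip.move_l(p-R[:,2]*.1,max_speed=.12); manip.move_l(manip.current_ee_pos()+[-.03,.05,.06],max_speed=.2)
manip.dwell(.5); jaws('s8.png'); print(manip.current_force().round(1),manip.current_time())
P=cloud('scene',manip.grab_frame('scene')[1]).reshape(-1,3); L=(P-SLOT)@rz(YP); Q=L[(abs(L[:,0])<.07)&(abs(L[:,1])<.03)&(L[:,2]>.05)&(L[:,2]<.1)]
for i in range(4):
    o=Q.mean(0); n=np.linalg.svd(Q-o,full_matrices=False)[2][2]; n*=np.sign(n[1]); Q=Q[abs((Q-o)@n)<.004]
print(len(Q),o.round(4),n.round(3),np.percentile(Q,[1,99],axis=0).round(4).tolist())
```

```text
[ 0.  -0.4 -0.5]
jaw hist -36:0 -34:0 -32:0 -30:0 -28:0 -26:0 -24:0 -22:0 -20:0 -18:0 -16:0 -14:0 -12:0 -10:0 -8:0 -6:0 -4:0 -2:19 0:47 2:29 4:33 6:20 8:30 10:42 12:61 14:7 16:17 18:31 20:21 22:39 24:26 26:25 28:29 30:33 32:32 34:51 36:25 38:1 40:0 42:0 44:0 46:0 48:0 50:0
[-0.9  0.1  0.2] 30.175
804 [ 0.0031 -0.0002  0.0721] [-0.001  1.     0.026] [[-0.0523, -0.004, 0.0507], [0.0555, 0.002, 0.0908]]
```

View pics/s8.png

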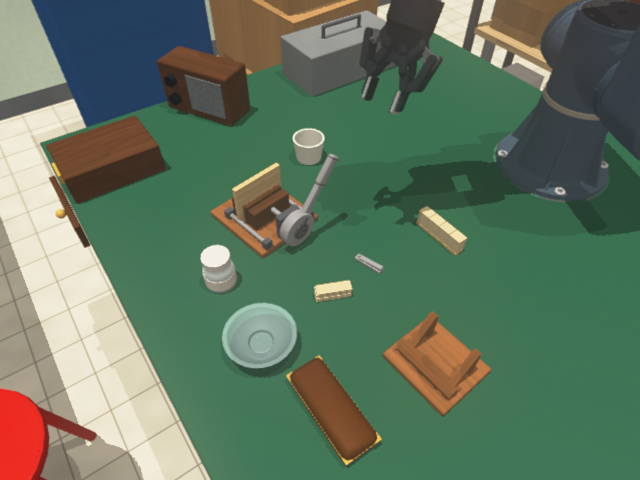

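The picture shows the divider clamped upright at (257,195), the wrench let go at (322,185), the robot clear and the other things in place.

```bash
python3 -c "
from bench import manip
print(manip.sign_off(),manip.current_time())"
```

```text
the job is handed in; nothing more can be done
the job is handed in; nothing more can be done
```

The job is handed in at about 30 s: the divider stands upright and clamped in the press, with the screw at roughly 2.5 rad by my jaw-travel estimate, the wrench is released and the bystanders look unmoved, but the sign-off returned no verdict.

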